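Click a tip deck onto its pipette-tip rack base

TASK

Reload the pipette-tip rack: lift the blue tip deck by its grip bar out of the white refill tub, lower it level over the two orange snap hooks of the grey rack base, and press it straight down until both hooks have clicked over it and it sits fully home on the rim, then let go and take the hand clear. Be gentle: do not drop or hammer it, never push it into the base with more than 35 N, and leave the bottles, the beaker and the tube block where they stand.

Things in the scene. Friction and masses are not known exactly. Their poses are not given: they have to be found in the camera images.
- rack_base: Grey open-topped tip rack base, 86 x 126 mm outside, 55 mm high, walls 7 mm (94 x 134 mm flange at its foot), on a 12 mm foam pad that sinks about 7 mm under a 20 N push, then goes hard; origin: centre of its underside, z up, y along its long side. The deck seats on its rim, 55 mm up. Two orange snap hooks stand inside, one at each short end. Over 35 N between deck and base or hooks cracks it; clicking home takes 15 to 25 N.
- hook_a (a joint): Inward bending (rad) of the springy orange hook at the base's +y end; 0 = upright. Pivots 8 mm up; 10 mm wide (x); stem at y 46.5-50.5 mm; outward nose to y 54.5, its flat catch 58.7 mm above the base's underside, 1.2 mm over a seated deck's lip. A slope from tip (71 mm up) to nose lets the deck's lip bend it about 0.06; it clicks back below 0.01 over the home deck. The two often click one after the other.
- hook_b (a joint): The same for the mirror-image hook at the -y end of the rack base.
- hook_a_tip (a point): Top of hook_a, 71 mm above the underside of the rack base and 48.5 mm from its centre towards +y of the base (hook upright).
- hook_b_tip (a point): Top of hook_b, likewise towards -y of the base.
- refill_tub: White open-topped refill tub, 90 x 128 mm outside, 50 mm high, walls 9 mm, fixed to the bench, no hooks; its origin is the centre of its underside, z up. The tip deck starts out resting on its rim.
- tip_deck: Blue tip deck, 0.12 kg: plate 80 x 118 x 5 mm with 28 yellow tips reaching 38 mm below the plate. Origin: centre of the plate's underside, y along the long side, z up. Hook slots near both short ends: 15 mm wide (x), y = 40 to 51.5 mm from the centre; beyond, the plate is a 2.5 mm lip, underside flush. Upright blue grip bar 14 mm thick (x), 56 mm long (y), rising 44 mm above the plate's middle. Fits either way round.
- deck_grip (a point): Centre of the grip bar's side faces, 27 mm above the plate's top and 32 mm above the plate's underside, 17 mm below the bar's top; axes as the tip deck's. When the deck is fully home this point is 87 mm above the underside of the rack base.
- reagent_1: Small glass reagent bottle, yellow label, purple cap, 44 mm across, 85 mm high, bystander; origin at its foot.
- reagent_2: Another such bottle, bystander.
- beaker: Clear plastic beaker, 70 mm across, 85 mm high, bystander; origin at its foot.
- tube_rack: Green microtube block with white tubes, 70 x 110 x 35 mm, bystander; origin at its foot.
Not all that is in view belongs to the job. What is shaped like the part that bears rack_base but green is not meant. Several things look just like the refill_tub: the one meant starts nearest to the robot's base.

How it is judged:
On the way, in this order (a step that is already met when the one before it is completed fails the run):
1. the tip deck has been lifted clear of the refill tub (z of deck_grip in the frame of refill_tub above 0.11 m and contact force between tip_deck and refill_tub below 0.01 N), for 0.2 s.
2. the tip deck is home on the base with both hooks clicked over it (z of deck_grip in the frame of rack_base between 0.084 and 0.0886 m and horizontal distance between deck_grip and rack_base below 0.006 m and angle between the y axis of tip_deck and the y axis of rack_base, either way round below 0.1 rad and angle between the z axis of tip_deck and the z axis of rack_base, either way round below 0.03 rad and value of joint each of hook_a, hook_b below 0.02 rad), for 0.2 s.
At the end, for the whole second after the job is handed in: Deck flat on the base's rim: grip point 87 mm (+1.6/-3) above the base's underside, within 6 mm of its centre horizontally, long sides within 0.1 rad, level to 0.03 rad; both hooks sprung back below 0.02 rad; deck at rest and released (all of step 2 and linear speed of tip_deck below 0.02 m/s and contact force between the fingers and tip_deck below 0.01 N); the robot touches nothing.
It fails at once if the tip deck is pressed into the rack base or its hooks with more than 35 N (contact force between tip_deck and rack_base above 35 N).
It fails at once if the tip deck is dropped onto the rack base (falling untouched faster than 0.3 m/s) (horizontal distance between deck_grip and rack_base below 0.08 m and z of deck_grip in the frame of rack_base above 0.091 m and linear speed of tip_deck above 0.3 m/s and contact force between the fingers and tip_deck below 0.05 N).
It fails at once if a bottle, the beaker or the tube block is moved more than 15 mm or tipped over (distance of any of reagent_1, reagent_2, beaker, tube_rack from where it was at the start of the episode above 0.015 m or angle between any of reagent_1, reagent_2, beaker, tube_rack's own z axis and vertical above 0.3 rad).
It also fails if it takes over 62 s, if anything falls off the work surface, if the arm or the gripper's body presses on something with over 40 N, if the wrist force passes 120 N, or if a joint passes its speed limit or range.

ROBOT

A 6-joint arm with a two-finger parallel gripper is mounted at the origin on the work surface. World frame = base frame: x ahead of the robot, y to its left, z up, the work surface at z = 0. Lengths are in m, angles in rad, forces in N, time in s.
With the tool pointing down it reaches from about 0.325 to 0.75 m from the base axis. Payload 7.6 kg.
Tool frame: the origin (TCP) lies at the very end of the fingers, on their centre line; the grasp point (between the pads) lies 19 mm behind it (manip.hold_point_z is the distance from the TCP to the grasp point, in m); z points along the fingers, y is the line along which they close (so a half turn about z gives the same grasp; the last joint's range is limited). The gripper opens to 85 mm and grips with 20 to 120 N. Pads are 22 mm wide; open, the fingers measure 114 mm over their backs; the gripper's body (76 mm by 85 mm) begins 54 mm behind the grasp point. The pads swing forward as they close: fully open they stand 13 mm farther back than shut.
Start: joints at [1.161, 0.052, 1.401, -0, 1.689, -0.07], TCP at [0.175, 0.495, 0.231] pointing down, gripper open.
Joint ranges: [-2.9, 2.9], [-0.91, 2.17], [0.12, 2.37], [-1.06, 4.2], [0.26, 2.73], [-2.93, 2.93]. Speed limits (rad/s): [2.57, 2.57, 3.01, 3.14, 3.14, 3.14].

INTERFACE

Orientations are given as a unit quaternion [x, y, z, w].
In Python, from cell import manip gives the robot as it stands. The module is installed in compiled form; this text tells all that it offers.
- The arm moves only by the shell command python3 -m crank 'ROWS' [OPENING]. ROWS is a JSON object of lists of equal length, an entry for each row: "linear": the shift along the tool's x, y, z normalised to -1 to 1, where 1 is 10 cm, a list of three; "spin": the turn about the tool's z normalised to -1 to 1, where 1 is 45 degrees. A call has 1 to 20 rows; each row is the pose to reach, as a shift and turn from the pose commanded when the call began, along the tool's axes at that moment; what a row does not reach only later rows make up. A row lasts 1/10 s, in which the tool goes at most 50 mm and 8.59 degrees, less where a joint would pass 70% of its speed; a pose out of reach is approached as far as the arm can. A call with a number of a shift or a turn outside -1 to 1 is refused whole. A call with a gripper value outside its range is refused whole. OPENING is the opening, from -1 (shut) to 1 (fully open), set as the call begins (- or left out, the last holds). The fingers move at their own pace and stop on an object; the grip force is fixed at half the most. Time passes only in rows, so rows that repeat a pose let the fingers close. It gives the time, the measured TCP pose, the force, the opening and the grip force at its end, in the units of the state.
- manip.get_state(): the state, without advancing time (a new reading comes with each control period).
- manip.get_image(name): name is "side" or "top"; returns the picture (480x640x3 uint8, blue, green, red); there is no depth.
- manip.calibration(name): a dict with "K" (3x3 intrinsics, pixels), "eye" and "attitude" of the camera in the world. Camera axes: x right, y down, z forward; pixel columns grow to the right and rows downward; lengths in m; the calibration is good to about 2 mm. A picture is of the moment at which its call begins. calibration takes no time and is no camera call.
- manip.finish_job(): hands the job in; it is judged then, once.
The state is a dict: "clock": time; "joints": joint angles; "joint_velocities": joint speeds; "joint_efforts": joint torques, N m; "ee_pos": TCP position; "eef_rot": TCP orientation; "wrist_force": force on the tool from outside, world axes, zero at the start; "moment": the same for the moment, N m; "width": opening from 0.0 (shut) to 1.0 (fully open); "grasp_force": force on a finger pad.
Only numpy, scipy, OpenCV 4.12 (cv2) and the standard library are available. Lean on these libraries where they do the work, as an engineer would, in place of code of your own. Each camera call takes 0.05 s, during which the arm holds its last target. There are 200 camera calls.

## Working session

There is one attempt and no reset: what is moved stays moved. The work goes in short steps, Python scripts to look and compute and a shell command to move; the robot and the scene stay as the last step left them, time stands still between calls to the robot, and variables do not carry over. Pictures are saved under pics/ and viewed, at most 10 in all, crops included, and the job is handed in when it is done.

```bash
mkdir -p pics; python3 - <<'E'
from cell import manip
import cv2
for n in("side","top"):
    cv2.imwrite(f"pics/{n}0.png",manip.get_image(n)); c=manip.calibration(n); print(n,c)
s=manip.get_state(); print(s, manip.hold_point_z)
E
```

```text
side {'K': array([[621.60794562,   0.        , 322.86227513],
       [  0.        , 621.60794562, 240.12848595],
       [  0.        ,   0.        ,   1.        ]]), 'eye': array([ 1.15180541, -1.31298167,  1.09587821]), 'attitude': array([ 0.87876448,  0.18576033, -0.09047656, -0.43020935])}
top {'K': array([[600.65122053,   0.        , 316.23661912],
       [  0.        , 600.65122053, 240.49722921],
       [  0.        ,   0.        ,   1.        ]]), 'eye': array([ 0.47600603, -0.12674104,  1.69903467]), 'attitude': array([ 0.70675585, -0.70613432,  0.028415  , -0.03260492])}
{'clock': 0.1, 'joints': array([ 1.16072772e+00,  5.27933453e-02,  1.40160971e+00, -1.18525091e-05,
        1.68861343e+00, -7.03315199e-02]), 'joint_velocities': array([-0.00099722, -0.00160702, -0.00072384, -0.0001297 , -0.00115261,
        0.00086772]), 'joint_efforts': array([ 1.78815626e-03, -3.82580531e+01, -3.60986817e+01,  3.07793402e-05,
        4.72259257e-03, -3.67570738e-05]), 'ee_pos': array([0.17484073, 0.49474724, 0.23055322]), 'eef_rot': array([ 1.69053426e-01,  9.85606632e-01, -6.92878454e-04, -1.63646223e-04]), 'wrist_force': array([-0.45313223,  0.19882821, -0.33644338]), 'moment': array([-0.0201115 ,  0.0342252 ,  0.01521099]), 'grasp_force': 0.0, 'width': 1.0014717198622942} 0.0187
```

View pics/top0.png

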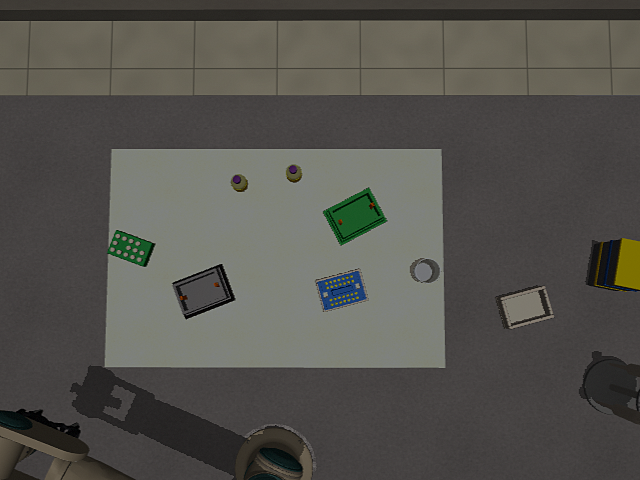

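View pics/side0.png

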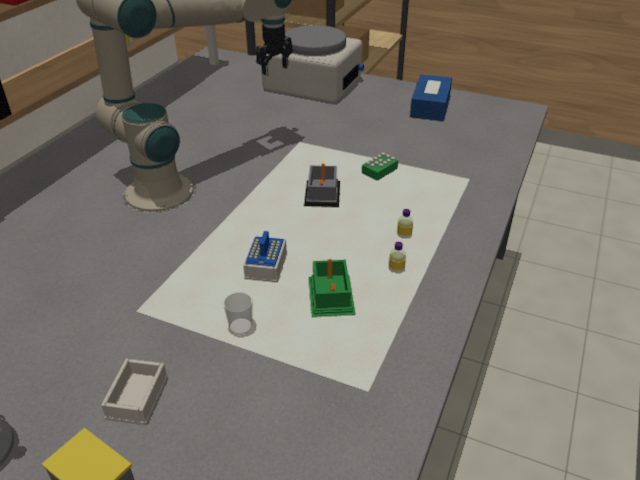

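The top view shows the grey base at about (203,291) and the blue deck on its tub at (342,290). The green decoy is at (355,215), the beaker at (424,271), the tube block at (131,248) and the bottles at (239,183) and (294,173). The side view agrees: deck at (265,255), base at (323,185).

```bash
cat > h.py <<'E'
from cell import manip
import cv2, numpy as np
from scipy.spatial.transform import Rotation as R
def ray(n,uv):
    c=manip.calibration(n); d=np.linalg.inv(c["K"])@np.array([uv[0],uv[1],1.]); return c["eye"],R.from_quat(c["attitude"]).apply(d)
def onz(n,uv,z):
    e,d=ray(n,uv); return e+d*(z-e[2])/d[2]
def tri(ut,us):
    A=[];b=[]
    for n,u in(("top",ut),("side",us)):
        e,d=ray(n,u); d/=np.linalg.norm(d); P=np.eye(3)-np.outer(d,d); A.append(P);b.append(P@e)
    return np.linalg.lstsq(np.vstack(A),np.hstack(b),rcond=None)[0]
def mask(im,lo,hi,roi):
    x,y,w,h=roi; m=cv2.inRange(cv2.cvtColor(im,cv2.COLOR_BGR2HSV),lo,hi); o=np.zeros_like(m); o[y:y+h,x:x+w]=m[y:y+h,x:x+w]; return o
E
python3 - <<'E'
from h import *
t=cv2.imread("pics/top0.png"); s=cv2.imread("pics/side0.png")
# deck plate outline on z=.055
m=mask(t,(100,90,40),(125,255,255),(305,260,75,60))
p=cv2.findNonZero(m).reshape(-1,2)
W=np.array([onz("top",q,.055)[:2] for q in p],np.float32); print("deck",cv2.minAreaRect(W*1000))
bx=cv2.boxPoints(cv2.minAreaRect(W*1000)); print(bx.round(1))
for n,im,roi in(("top",t,(165,255,80,70)),("side",s,(300,155,45,55))):
    m=mask(im,(0,120,70),(14,255,255),roi); k,l,st,c=cv2.connectedComponentsWithStats(m)
    for i in range(1,k):
        q=np.argwhere(l==i)[:,::-1]; print(n,st[i],c[i].round(1),"upper",q[q[:,1].argmin()], [onz(n,c[i],z).round(4)[:2] for z in(.065,.083)])
# base: dark outline
g=cv2.cvtColor(t,cv2.COLOR_BGR2GRAY)
r=g[255:330,165:245]
m=(r<120).astype(np.uint8); p=cv2.findNonZero(m).reshape(-1,2)+[165,255]
W=np.array([onz("top",q,.012)[:2] for q in p],np.float32); print("base foot",cv2.minAreaRect(W*1000))
a=cv2.resize(t[250:335,160:255],None,fx=4,fy=4); b=cv2.resize(t[250:335,300:395],None,fx=4,fy=4)
c=cv2.resize(s[155:215,295:390],None,fx=4,fy=4); d=cv2.resize(s[220:280,230:325],None,fx=4,fy=4)
cv2.imwrite("pics/z.png",np.vstack([np.hstack([a,b]),np.hstack([c,d])]))
E
```

```text
deck ((482.58026123046875, -185.13214111328125), (80.2667465209961, 117.65972137451172), 15.550952911376953)
[[ 428.1 -139.2]
 [ 459.7 -252.6]
 [ 537.  -231. ]
 [ 505.5 -117.7]]
top [214 282   4   5  13] [215.4 284.1] upper [216 282] [array([0.4984, 0.1568]), array([0.4982, 0.1537])]
top [180 296   3   4  11] [180.9 297.6] upper [180 296] [array([0.4616, 0.2499]), array([0.4618, 0.2457])]
side [320 164   5  21  75] [322.2 174.2] upper [322 164] [array([0.4781, 0.2082]), array([0.4898, 0.1817])]Traceback (most recent call last):
  File "<stdin>", line 16, in <module>
  File "h.py", line 7, in onz
    e,d=ray(n,uv); return e+d*(z-e[2])/d[2]
        ~~~^^^^^^
  File "h.py", line 5, in ray
    c=manip.calibration(n); d=np.linalg.inv(c["K"])@np.array([uv[0],uv[1],1.]); return c["eye"],R.from_quat(c["attitude"]).apply(d)
ValueError: time passes only in moves, steps and waits
```

```bash
sed -i 's/^def ray/C={n:manip.calibration(n) for n in("top","side")}\ndef ray/; s/c=manip.calibration(n); d=/c=C[n]; d=/' h.py
python3 - <<'E'
from h import *
t=cv2.imread("pics/top0.png"); s=cv2.imread("pics/side0.png")
g=cv2.cvtColor(t,cv2.COLOR_BGR2GRAY)
p=cv2.findNonZero((g[255:330,165:245]<120).astype(np.uint8)).reshape(-1,2)+[165,255]
W=np.array([onz("top",q,.012)[:2] for q in p],np.float32); print("base foot",cv2.minAreaRect(W*1000))
print(g[284:300:2,170:240:1][3])
a=cv2.resize(t[250:335,160:255],None,fx=4,fy=4); b=cv2.resize(t[250:335,300:395],None,fx=4,fy=4)
c=cv2.resize(s[155:215,295:390],None,fx=4,fy=4); d=cv2.resize(s[220:280,230:325],None,fx=4,fy=4)
cv2.imwrite("pics/z.png",np.vstack([np.hstack([a,b]),np.hstack([c,d])]))
E
```

```text
base foot ((479.4817810058594, 199.9248046875), (111.0787353515625, 153.39019775390625), 21.304279327392578)
[129 127 130 127  96  74  71  14  19  18  43  84  77  75  75  75  76  76
  74  76  73  76  74  76  74  75  75  76  77  75  74  77  75  75  77  75
  76  77  77  75  76  77  76  76  75  76  77  76  77  78  76  78  82  74
  10  15  51  89  11   1   8   8  71 137 129 127 128 129 129 128]
```

View pics/z.png

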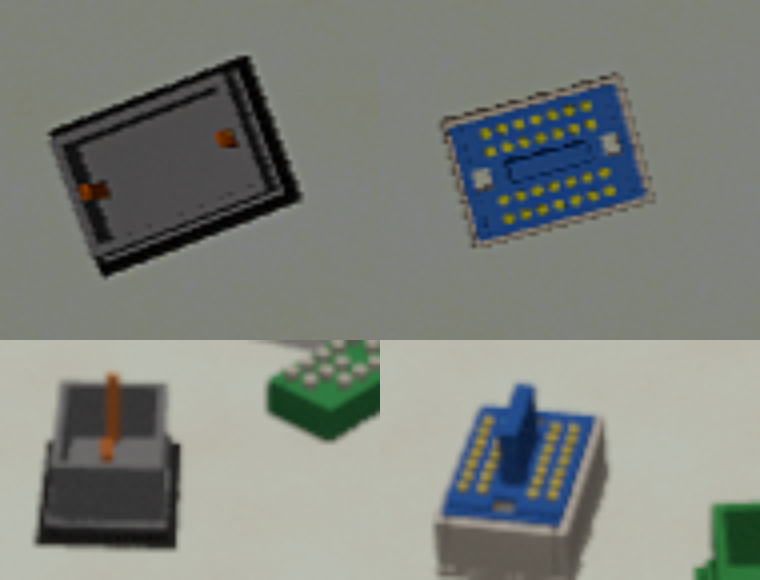

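The crop shows the base, its hooks and the larger black foam pad at a yaw of about 21.4°, centred near (0.480, 0.200). The deck is at (0.4826, -0.1851) with a yaw of 15.5°. First move: transit to above the deck.

```bash
for i in 1; do
python3 -m crank '{"linear":[[-0.86,-0.9,0],[-0.86,-0.9,0],[-0.86,-0.9,0]],"spin":[0,0,0]}' 1
python3 -m crank '{"linear":[[-0.86,-0.9,0],[-0.86,-0.9,0],[-0.86,-0.9,0]],"spin":[0,0,0]}'
python3 -m crank '{"linear":[[-0.86,-0.9,0],[-0.86,-0.9,0],[-0.86,-0.9,0]],"spin":[0,0,0]}'
python3 -m crank '{"linear":[[-0.86,-0.9,0],[-0.86,-0.9,0],[-0.86,-0.9,0]],"spin":[0,0,0]}'
python3 -m crank '{"linear":[[-0.86,-0.9,0],[-0.86,-0.9,0],[-0.86,-0.9,0]],"spin":[0,0,0]}'
python3 -m crank '{"linear":[[-0.86,-0.9,0],[-0.86,-0.9,0],[-0.86,-0.9,0],[-0.86,-0.9,0]],"spin":[0.19,0.38,0.57,0.61]}'
python3 -m crank '{"linear":[[0,0,0],[0,0,0],[0,0,0],[0,0,0],[0,0,0]],"spin":[0.19,0.38,0.57,0.61,0.61]}'
done
cat >> h.py <<'E'
def yaw_y(q): v=R.from_quat(q).apply([0,1,0]); return np.degrees(np.arctan2(v[1],v[0]))
def to_tool(q,dw): return R.from_quat(q).inv().apply(dw)/0.1
E
python3 - <<'E'
from h import *
s=manip.get_state(); q=s["eef_rot"]; y=yaw_y(q); print(s["clock"],s["ee_pos"],y,s["joints"].round(2))
d=np.array([.4826,-.1851,s["ee_pos"][2]])-s["ee_pos"]; print(to_tool(q,d), (y-15.55)/45)
E
```

```text
clock: 0.4
ee_pos: [0.2268, 0.379, 0.2308]
eef_rot: [0.17, 0.985, -0.001, 0.0]
wrist_force: [-0.3, 0.7, 0.5]
width: 0.999
grasp_force: 0.0
clock: 0.7
ee_pos: [0.2778, 0.2654, 0.231]
eef_rot: [0.17, 0.985, -0.0, 0.0]
wrist_force: [0.2, -0.2, -0.4]
width: 0.998
grasp_force: 0.0
clock: 1.0
ee_pos: [0.3288, 0.1517, 0.2311]
eef_rot: [0.17, 0.985, -0.0, 0.0]
wrist_force: [0.5, 0.6, -0.2]
width: 1.0
grasp_force: 0.0
clock: 1.3
ee_pos: [0.3798, 0.038, 0.231]
eef_rot: [0.171, 0.985, -0.0, -0.0]
wrist_force: [-0.0, 0.3, 0.3]
width: 0.999
grasp_force: 0.0
clock: 1.6
ee_pos: [0.4308, -0.0757, 0.2307]
eef_rot: [0.17, 0.985, -0.0, -0.0]
wrist_force: [0.3, -0.3, 0.2]
width: 1.001
grasp_force: 0.0
clock: 2.0
ee_pos: [0.4816, -0.1888, 0.2298]
eef_rot: [0.402, 0.916, -0.0, -0.001]
wrist_force: [0.8, 0.9, -0.6]
width: 1.002
grasp_force: 0.0
clock: 2.5
ee_pos: [0.4813, -0.186, 0.2308]
eef_rot: [0.604, 0.797, -0.0, -0.0]
wrist_force: [0.1, -0.0, 1.1]
width: 1.001
grasp_force: 0.0
2.5 [ 0.48132134 -0.18602394  0.23078636] 15.62655600737067 [-0.44  0.03  1.43  0.    1.69 -0.71]
[ 5.45364133e-03  1.48027845e-02 -6.01225371e-06] 0.0017012446082370996
```

```bash
python3 -m crank '{"linear":[[0,0.015,0.4],[0,0.015,0.7],[0,0.015,0.8],[0,0.015,0.8]],"spin":[0,0,0,0]}'
python3 -m crank '{"linear":[[0,0,0.3],[0,0,0.5],[0,0,0.7],[0,0,0.86],[0,0,0.86],[0,0,0.86]],"spin":[0,0,0,0,0,0]}'
python3 -m crank '{"linear":[[0,0,0],[0,0,0],[0,0,0],[0,0,0],[0,0,0],[0,0,0],[0,0,0],[0,0,0],[0,0,0],[0,0,0],[0,0,0],[0,0,0]],"spin":[0,0,0,0,0,0,0,0,0,0,0,0]}' -1
```

```text
clock: 2.9
ee_pos: [0.4822, -0.1854, 0.1499]
eef_rot: [0.604, 0.797, -0.0, -0.002]
wrist_force: [-0.9, -0.3, 0.4]
width: 1.001
grasp_force: 0.0
clock: 3.5
ee_pos: [0.4839, -0.1861, 0.0672]
eef_rot: [0.604, 0.797, 0.0, 0.001]
wrist_force: [-0.3, 0.2, 0.0]
width: 1.002
grasp_force: 0.0
clock: 4.7
ee_pos: [0.4831, -0.1858, 0.0656]
eef_rot: [0.604, 0.797, 0.0, 0.0]
wrist_force: [-0.7, -0.1, 5.6]
width: 0.152
grasp_force: 59.1
```

```bash
python3 -m crank '{"linear":[[0,0,-0.05],[0,0,-0.15],[0,0,-0.35],[0,0,-0.6],[0,0,-0.85],[0,0,-1],[0,0,-1],[0,0,-1],[0,0,-1]],"spin":[0,0,0,0,0,0,0,0,0]}'
python3 - <<'E'
from h import *
s=manip.get_state(); q=s["eef_rot"]; y=yaw_y(q); print(s["ee_pos"],y,s["grasp_force"])
d=np.array([.4797,.1997,.1656])-s["ee_pos"]; print(to_tool(q,d), (y-21.4)/45)
for n in("top","side"): cv2.imwrite(f"pics/{n}1.png",manip.get_image(n))
E
```

```text
clock: 5.6
ee_pos: [0.4822, -0.1854, 0.1635]
eef_rot: [0.604, 0.797, -0.0, -0.001]
wrist_force: [-0.4, -0.4, -1.0]
width: 0.155
grasp_force: 58.5
[ 0.48223618 -0.18535028  0.16350888] 15.633314408247701 58.47894072532654
[ 3.71493153  1.01316051 -0.01555537] -0.12814856870560662
```

```bash
python3 -m crank '{"linear":[[0.3,0.08,0],[0.6,0.16,0],[0.92,0.25,0]],"spin":[0,0,0]}'
python3 -m crank '{"linear":[[0.3,0.08,0],[0.6,0.16,0],[0.92,0.25,0]],"spin":[0,0,0]}'
python3 -m crank '{"linear":[[0.3,0.08,0],[0.6,0.16,0],[0.92,0.25,0]],"spin":[0,0,0]}'
python3 -m crank '{"linear":[[0.3,0.08,0],[0.6,0.16,0],[0.8,0.23,0],[0.94,0.26,0],[0.94,0.26,0],[0.94,0.26,0]],"spin":[0,0,-0.05,-0.1,-0.13,-0.13]}'
python3 - <<'E'
from h import *
s=manip.get_state(); print(s["ee_pos"],yaw_y(s["eef_rot"]))
t=manip.get_image("top"); d=manip.get_image("side"); cv2.imwrite("pics/t2.png",t); cv2.imwrite("pics/s2.png",d)
t0=cv2.imread("pics/top0.png")
a=cv2.resize(t0[255:330,160:250],None,fx=4,fy=4,interpolation=2); b=cv2.resize(d[110:220,270:380],None,fx=4,fy=4,interpolation=2)
b=np.vstack([b]); h=max(a.shape[0],b.shape[0]); a=cv2.copyMakeBorder(a,0,h-a.shape[0],0,0,0)
cv2.imwrite("pics/z2.png",np.hstack([a,b]))
# grey rim mask in reference picture
g=cv2.cvtColor(t0,cv2.COLOR_BGR2GRAY)
# edge of light background to dark (pad) & pad->grey edges along the deck's axes, sampled through the base centre
c=np.array([.4797,.1997]); th=np.radians(21.4); ex=np.array([np.cos(th),np.sin(th)]); ey=np.array([-ex[1],ex[0]])
K=C["top"]; Ri=R.from_quat(K["attitude"]).inv()
def px(P): v=K["K"]@Ri.apply(P-K["eye"]); return v[:2]/v[2]
for nm,ax,ot in(("x",ex,ey),("y",ey,ex)):
    u=np.arange(-.09,.0901,.002); acc=[]
    for o in np.linspace(-.03,.03,13):
        if nm=="y" and abs(o)<.012: continue
        m=np.array([px(np.r_[c+ax*v+ot*o,.067]) for v in u],np.float32).reshape(-1,1,2)
        acc.append(cv2.remap(g,m,None,cv2.INTER_LINEAR).ravel())
    print(nm,[(int(round(v*1000)),int(w)) for v,w in zip(u,np.mean(acc,0)) if abs(v)>.026])
E
```

```text
clock: 6.0
ee_pos: [0.4817, -0.0895, 0.1644]
eef_rot: [0.605, 0.796, -0.0, -0.001]
wrist_force: [0.3, -0.5, -1.1]
width: 0.155
grasp_force: 58.5
clock: 6.3
ee_pos: [0.481, 0.0061, 0.1646]
eef_rot: [0.605, 0.797, -0.0, -0.0]
wrist_force: [0.8, 0.5, -1.4]
width: 0.159
grasp_force: 58.5
clock: 6.6
ee_pos: [0.4803, 0.1014, 0.1646]
eef_rot: [0.604, 0.797, -0.0, -0.0]
wrist_force: [1.2, -0.3, -1.5]
width: 0.153
grasp_force: 58.5
clock: 7.2
ee_pos: [0.4804, 0.1973, 0.1649]
eef_rot: [0.563, 0.827, -0.0, -0.0]
wrist_force: [0.1, -0.7, -1.5]
width: 0.153
grasp_force: 58.5
[0.48041182 0.19727301 0.16492646] 21.510027245415834
x [(-90, 127), (-88, 127), (-86, 127), (-84, 127), (-82, 127), (-80, 128), (-78, 127), (-76, 127), (-74, 127), (-72, 127), (-70, 127), (-68, 127), (-66, 127), (-64, 128), (-62, 131), (-60, 137), (-58, 114), (-56, 37), (-54, 6), (-52, 4), (-50, 6), (-48, 47), (-46, 74), (-44, 39), (-42, 50), (-40, 76), (-38, 78), (-36, 74), (-34, 74), (-32, 76), (-30, 76), (-28, 75), (26, 75), (28, 77), (30, 77), (32, 52), (34, 19), (36, 31), (38, 68), (40, 82), (42, 75), (44, 40), (46, 7),
[... 241 characters left out ...]

y [(-90, 128), (-88, 130), (-86, 134), (-84, 107), (-82, 60), (-80, 17), (-78, 5), (-76, 3), (-74, 13), (-72, 59), (-70, 64), (-68, 38), (-66, 18), (-64, 20), (-62, 47), (-60, 73), (-58, 78), (-56, 78), (-54, 76), (-52, 76), (-50, 77), (-48, 77), (-46, 76), (-44, 76), (-42, 77), (-40, 77), (-38, 76), (-36, 76), (-34, 77), (-32, 76), (-30, 75), (-28, 76), (26, 75), (28, 75), (30, 74), (32, 75), (34, 75), (36, 74), (38, 75), (40, 76), (42, 77), (44, 78), (46, 60), (48, 35), (50, 19), (52, 18), (54, 17), (56, 30), (58, 60), (60, 71), (62, 73), (64, 96), (66, 122), (68, 129), (70, 128), (72, 127), (74, 127), (76, 127), (78, 127), (80, 127), (82, 127), (84, 127), (86, 127), (88, 127), (90, 127)]
```

View pics/z2.png

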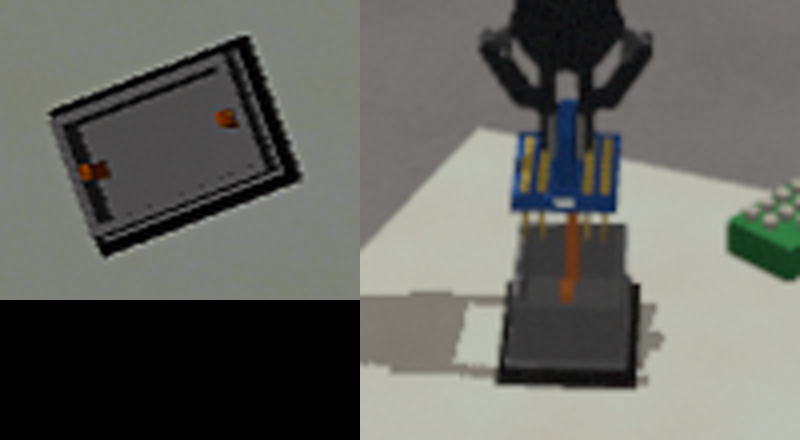

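```bash
python3 - <<'E'
from h import *
t=cv2.imread("pics/t2.png")
m=mask(t,(100,90,40),(125,255,255),(140,220,140,120))
p=cv2.findNonZero(m).reshape(-1,2)
W=np.array([onz("top",q,.154)[:2] for q in p],np.float32); print("deck",len(p),cv2.minAreaRect(W*1000)); 
a=cv2.resize(t[220:340,140:260],None,fx=4,fy=4,interpolation=2); b=cv2.cvtColor(cv2.resize(m[220:340,140:260],None,fx=3,fy=3),cv2.COLOR_GRAY2BGR)
b=cv2.copyMakeBorder(b,0,120,0,0,0); cv2.imwrite("pics/z3.png",np.hstack([a,b[:480]]) if 0 else a)
s=cv2.imread("pics/s2.png"); m=mask(s,(100,90,40),(125,255,255),(290,120,60,60))
E
```

```text
deck 474 ((479.3233337402344, 195.95709228515625), (80.845703125, 118.40660095214844), 21.87075424194336)
```

View pics/z3.png

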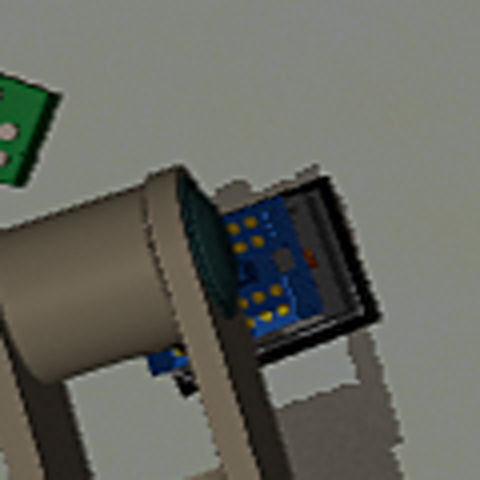

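The deck's right end and three of its corners are visible over the base, with one hook at about (312,258) in the crop. I'll correct laterally by about 4 mm and lower it to just above the hook tips.

```bash
python3 -m crank '{"linear":[[0.037,0.021,0],[0.037,0.021,0],[0.037,0.021,0.1],[0.037,0.021,0.25],[0.037,0.021,0.4],[0.037,0.021,0.5],[0.037,0.021,0.55],[0.037,0.021,0.55],[0.037,0.021,0.55]],"spin":[0,0,0,0,0,0,0,0,0]}'
python3 - <<'E'
from h import *
t=manip.get_image("top"); d=manip.get_image("side"); cv2.imwrite("pics/t3.png",t); cv2.imwrite("pics/s3.png",d)
s=manip.get_state(); print(s["ee_pos"],yaw_y(s["eef_rot"]),s["wrist_force"])
m=mask(t,(100,90,40),(125,255,255),(140,220,140,120)); p=cv2.findNonZero(m).reshape(-1,2)
z=s["ee_pos"][2]-.0656+.055
W=np.array([onz("top",q,z)[:2] for q in p],np.float32); print("deck",len(p),cv2.minAreaRect(W*1000))
a=cv2.resize(t[245:325,160:240],None,fx=5,fy=5,interpolation=2); b=cv2.resize(d[130:210,283:363],None,fx=5,fy=5,interpolation=2)
cv2.imwrite("pics/z4.png",np.hstack([a,b]))
E
```

```text
clock: 8.2
ee_pos: [0.4813, 0.2022, 0.1107]
eef_rot: [0.563, 0.827, 0.0, 0.0]
wrist_force: [0.8, 0.3, -1.1]
width: 0.153
grasp_force: 58.5
[0.48153055 0.20221544 0.11108815] 21.482690237025892 [ 0.04131587  0.1819445  -1.53912244]
deck 436 ((480.15618896484375, 200.65980529785156), (80.53823852539062, 118.71839904785156), 21.568714141845703)
```

View pics/z4.png

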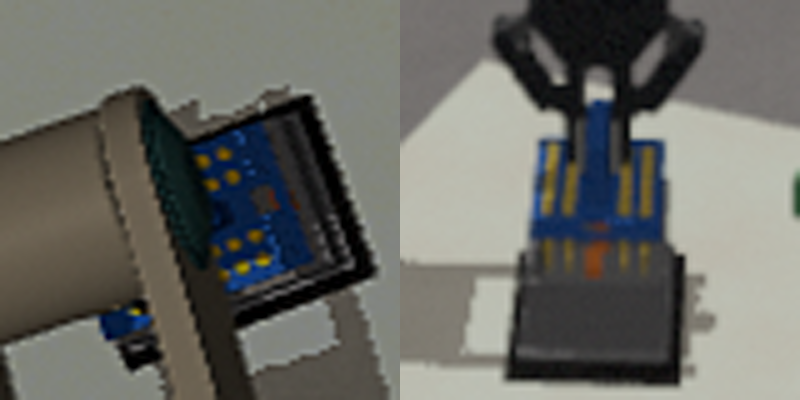

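Deck and base centres agree within 1 mm, and the hook shows orange inside the slots in both views. Lowering gently while watching the force.

```bash
python3 -m crank '{"linear":[[0,0,0.04],[0,0,0.08],[0,0,0.12],[0,0,0.12]],"spin":[0,0,0,0]}'
python3 -m crank '{"linear":[[0,0,0.02],[0,0,0.03],[0,0,0.04],[0,0,0.04]],"spin":[0,0,0,0]}'
python3 -m crank '{"linear":[[0,0,0.02],[0,0,0.03],[0,0,0.04],[0,0,0.04]],"spin":[0,0,0,0]}'
python3 -m crank '{"linear":[[0,0,0.02],[0,0,0.03],[0,0,0.03],[0,0,0.03]],"spin":[0,0,0,0]}'
```

```text
clock: 8.7
ee_pos: [0.4807, 0.2019, 0.0974]
eef_rot: [0.563, 0.827, -0.001, -0.0]
wrist_force: [-0.2, -0.4, -1.2]
width: 0.149
grasp_force: 58.5
clock: 9.1
ee_pos: [0.4812, 0.202, 0.0943]
eef_rot: [0.563, 0.826, 0.0, 0.0]
wrist_force: [-0.1, -0.5, -0.8]
width: 0.156
grasp_force: 58.5
clock: 9.5
ee_pos: [0.4815, 0.2021, 0.0908]
eef_rot: [0.563, 0.826, 0.0, 0.0]
wrist_force: [-0.2, -1.3, 3.0]
width: 0.156
grasp_force: 59.2
clock: 9.9
ee_pos: [0.4816, 0.2022, 0.088]
eef_rot: [0.563, 0.826, 0.001, 0.001]
wrist_force: [0.2, -1.5, 5.9]
width: 0.153
grasp_force: 59.7
```

```bash
python3 -m crank '{"linear":[[0,0,0.01],[0,0,0.02],[0,0,0.02],[0,0,0.02]],"spin":[0,0,0,0]}'
python3 -m crank '{"linear":[[0,0,0.01],[0,0,0.02],[0,0,0.02],[0,0,0.02]],"spin":[0,0,0,0]}'
```

```text
clock: 10.3
ee_pos: [0.4819, 0.2023, 0.0865]
eef_rot: [0.563, 0.827, 0.001, 0.001]
wrist_force: [0.6, -1.6, 7.3]
width: 0.154
grasp_force: 59.9
clock: 10.7
ee_pos: [0.482, 0.2023, 0.085]
eef_rot: [0.563, 0.826, 0.001, 0.001]
wrist_force: [-1.1, -1.7, 11.4]
width: 0.152
grasp_force: 60.3
```

```bash
python3 -m crank '{"linear":[[0,0,0.01],[0,0,0.01],[0,0,0.01]],"spin":[0,0,0]}'
python3 -m crank '{"linear":[[0,0,0.01],[0,0,0.01],[0,0,0.01]],"spin":[0,0,0]}'
python3 -m crank '{"linear":[[0,0,0.01],[0,0,0.01],[0,0,0.01]],"spin":[0,0,0]}'
```

```text
clock: 11.0
ee_pos: [0.4821, 0.2024, 0.0843]
eef_rot: [0.563, 0.826, 0.001, 0.001]
wrist_force: [-1.5, -2.6, 12.9]
width: 0.155
grasp_force: 60.6
clock: 11.3
ee_pos: [0.4815, 0.2023, 0.0816]
eef_rot: [0.563, 0.827, 0.001, 0.0]
wrist_force: [2.5, 1.0, 3.7]
width: 0.157
grasp_force: 59.3
clock: 11.6
ee_pos: [0.4815, 0.2023, 0.0808]
eef_rot: [0.563, 0.827, 0.001, 0.0]
wrist_force: [1.8, 0.2, 6.5]
width: 0.15
grasp_force: 59.6
```

```bash
python3 -m crank '{"linear":[[0,0,0.01],[0,0,0.01],[0,0,0.01]],"spin":[0,0,0]}'
python3 -m crank '{"linear":[[0,0,0.01],[0,0,0.01],[0,0,0.01]],"spin":[0,0,0]}'
python3 -m crank '{"linear":[[0,0,0.01],[0,0,0.01],[0,0,0.01]],"spin":[0,0,0]}'
```

```text
clock: 11.9
ee_pos: [0.4816, 0.2023, 0.0801]
eef_rot: [0.563, 0.827, 0.001, 0.0]
wrist_force: [1.2, 0.1, 7.6]
width: 0.155
grasp_force: 59.9
clock: 12.2
ee_pos: [0.4816, 0.2023, 0.0794]
eef_rot: [0.563, 0.827, 0.001, 0.0]
wrist_force: [-0.9, -0.3, 10.0]
width: 0.153
grasp_force: 60.2
clock: 12.5
ee_pos: [0.4816, 0.2023, 0.0787]
eef_rot: [0.563, 0.827, 0.001, 0.0]
wrist_force: [-2.6, -0.8, 12.4]
width: 0.155
grasp_force: 60.4
```

```bash
python3 -m crank '{"linear":[[0,0,0.01],[0,0,0.01],[0,0,0.01]],"spin":[0,0,0]}'
python3 -m crank '{"linear":[[0,0,0.01],[0,0,0.01],[0,0,0.01]],"spin":[0,0,0]}'
python3 -m crank '{"linear":[[0,0,0.01],[0,0,0.01],[0,0,0.01]],"spin":[0,0,0]}'
python3 - <<'E'
from h import *
t=manip.get_image("top"); d=manip.get_image("side"); cv2.imwrite("pics/t5.png",t); cv2.imwrite("pics/s5.png",d)
a=cv2.resize(t[255:325,170:240],None,fx=5,fy=5,interpolation=2); b=cv2.resize(d[140:210,288:358],None,fx=5,fy=5,interpolation=2)
cv2.imwrite("pics/z5.png",np.hstack([a,b])); print(manip.get_state()["moment"])
E
```

```text
clock: 12.8
ee_pos: [0.4816, 0.2023, 0.078]
eef_rot: [0.563, 0.827, 0.001, 0.0]
wrist_force: [-2.6, -1.3, 13.9]
width: 0.154
grasp_force: 60.7
clock: 13.1
ee_pos: [0.4816, 0.2023, 0.0773]
eef_rot: [0.563, 0.827, 0.001, 0.0]
wrist_force: [-3.3, -1.8, 16.7]
width: 0.152
grasp_force: 61.0
clock: 13.4
ee_pos: [0.4816, 0.2024, 0.0766]
eef_rot: [0.563, 0.827, 0.001, 0.0]
wrist_force: [-3.9, -2.7, 18.3]
width: 0.16
grasp_force: 61.3
[-0.50041722  0.91466984 -0.0387212 ]
```

View pics/z5.png

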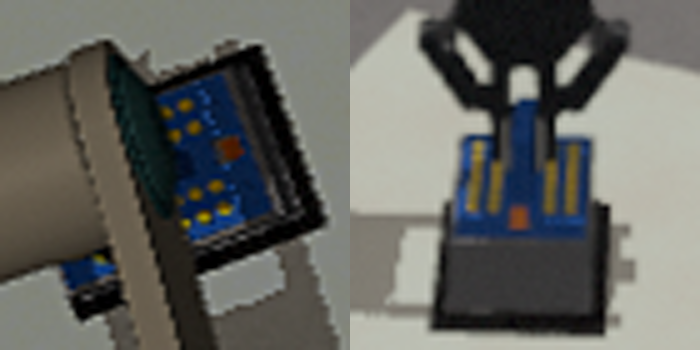

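The orange is centred in the slot and the deck looks seated level. There was one clear force drop, and since then the stiffness has been that of the pad. One slightly firmer push makes sure of both clicks.

```bash
python3 -m crank '{"linear":[[0,0,0.005],[0,0,0.005],[0,0,0.005]],"spin":[0,0,0]}'
python3 -m crank '{"linear":[[0,0,0.005],[0,0,0.005],[0,0,0.005]],"spin":[0,0,0]}'
python3 -m crank '{"linear":[[0,0,0.005],[0,0,0.005],[0,0,0.005]],"spin":[0,0,0]}'
```

```text
clock: 13.8
ee_pos: [0.4816, 0.2024, 0.0762]
eef_rot: [0.563, 0.827, 0.001, 0.001]
wrist_force: [-5.3, -3.4, 18.9]
width: 0.151
grasp_force: 61.4
clock: 14.1
ee_pos: [0.4816, 0.2024, 0.0759]
eef_rot: [0.563, 0.827, 0.001, 0.0]
wrist_force: [-5.9, -1.8, 19.1]
width: 0.159
grasp_force: 61.6
clock: 14.4
ee_pos: [0.4816, 0.2024, 0.0755]
eef_rot: [0.563, 0.827, 0.001, 0.001]
wrist_force: [-6.9, -3.1, 21.1]
width: 0.157
grasp_force: 62.0
```

```bash
python3 -m crank '{"linear":[[0,0,-0.02],[0,0,-0.04],[0,0,-0.06],[0,0,-0.07],[0,0,-0.08],[0,0,-0.08]],"spin":[0,0,0,0,0,0]}'
python3 - <<'E'
from h import *
for n in("top","side"): cv2.imwrite(f"pics/{n}6.png",manip.get_image(n))
E
```

```text
clock: 15.0
ee_pos: [0.4815, 0.2023, 0.0813]
eef_rot: [0.563, 0.827, 0.001, 0.0]
wrist_force: [1.9, 0.6, 5.2]
width: 0.158
grasp_force: 59.5
```

```bash
python3 -m crank '{"linear":[[0,0,-0.01],[0,0,-0.02],[0,0,-0.02],[0,0,-0.02]],"spin":[0,0,0,0]}'
python3 -m crank '{"linear":[[0,0,0],[0,0,0],[0,0,0],[0,0,0],[0,0,0],[0,0,0],[0,0,0],[0,0,0],[0,0,0],[0,0,0]],"spin":[0,0,0,0,0,0,0,0,0,0]}' 0.6
python3 -m crank '{"linear":[[0,0,-0.05],[0,0,-0.15],[0,0,-0.3],[0,0,-0.6],[0,0,-0.9],[0,0,-1],[0,0,-1]],"spin":[0,0,0,0,0,0,0]}'
python3 -m crank '{"linear":[[-0.4,0,-0.2],[-0.8,0,-0.4],[-1,0,-0.5],[-1,0,-0.5],[-1,0,-0.5]],"spin":[0,0,0,0,0]}'
python3 -m crank '{"linear":[[-0.4,0,0],[-0.8,0,0],[-1,0,0],[-1,0,0],[-1,0,0]],"spin":[0,0,0,0,0]}'
python3 - <<'E'
from h import *
t=manip.get_image("top"); d=manip.get_image("side"); cv2.imwrite("pics/t7.png",t); cv2.imwrite("pics/s7.png",d)
a=cv2.resize(t[255:325,170:240],None,fx=5,fy=5,interpolation=2); b=cv2.resize(d[140:210,288:358],None,fx=5,fy=5,interpolation=2)
cv2.imwrite("pics/z7.png",np.hstack([a,b]))
m=mask(t,(100,90,40),(125,255,255),(140,220,140,120)); p=cv2.findNonZero(m).reshape(-1,2)
W=np.array([onz("top",q,.072)[:2] for q in p],np.float32); print("deck",len(p),cv2.minAreaRect(W*1000))
for n,im,roi in(("top",t,(165,255,80,70)),("side",d,(300,140,45,70))):
    m=mask(im,(0,120,60),(14,255,255),roi); k,l,st,c=cv2.connectedComponentsWithStats(m)
    for i in range(1,k): print(n,st[i],onz(n,c[i],.080).round(4))
E
```

```text
clock: 15.5
ee_pos: [0.4808, 0.2021, 0.0824]
eef_rot: [0.563, 0.827, -0.0, -0.0]
wrist_force: [1.8, 0.7, 1.6]
width: 0.157
grasp_force: 58.9
clock: 16.5
ee_pos: [0.4811, 0.2021, 0.0828]
eef_rot: [0.563, 0.826, 0.0, 0.0]
wrist_force: [0.1, -0.1, 1.0]
width: 0.8
grasp_force: 0.0
clock: 17.2
ee_pos: [0.4819, 0.2023, 0.1849]
eef_rot: [0.563, 0.826, 0.002, 0.001]
wrist_force: [0.1, -0.1, -1.3]
width: 0.795
grasp_force: 0.0
clock: 17.7
ee_pos: [0.5172, 0.109, 0.2311]
eef_rot: [0.563, 0.826, -0.001, -0.001]
wrist_force: [-0.3, -1.0, 0.3]
width: 0.796
grasp_force: 0.0
clock: 18.2
ee_pos: [0.5537, 0.0171, 0.2314]
eef_rot: [0.563, 0.827, -0.0, -0.001]
wrist_force: [0.4, 0.2, -0.7]
width: 0.801
grasp_force: 0.0
deck 846 ((479.46484375, 202.77471923828125), (80.79106140136719, 115.76115417480469), 21.100635528564453)
top [180 296   3   4  10] [0.4621 0.2462 0.08  ]
side [320 180   3   4  10] [0.502  0.1464 0.08  ]
```

View pics/z7.png

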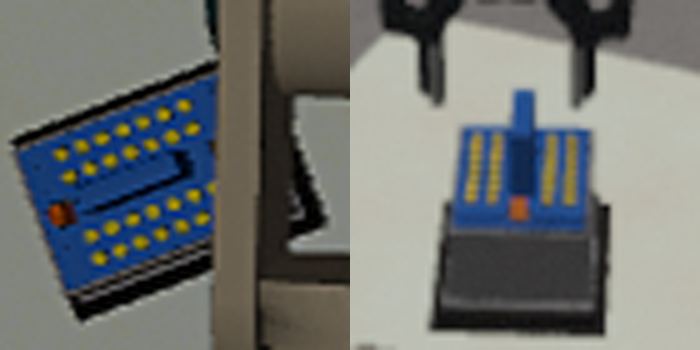

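One hook shows in its slot at the left (62,214), while the arm still hides the right end. I'll move farther away and check both hooks.

```bash
python3 -m crank '{"linear":[[-0.4,-0.4,0],[-0.8,-0.4,0],[-1,-0.4,0],[-1,-0.4,0],[-1,-0.4,0]],"spin":[0,0,0,0,0]}'
python3 -m crank '{"linear":[[-0.4,0,0],[-0.8,0,0],[-1,0,0],[-1,0,0],[-1,0,0]],"spin":[0,0,0,0,0]}'
python3 - <<'E'
from h import *
t=manip.get_image("top"); d=manip.get_image("side"); t0=cv2.imread("pics/top0.png"); s0=cv2.imread("pics/side0.png")
big=lambda i: cv2.resize(i,None,fx=5,fy=5,interpolation=2)
cv2.imwrite("pics/z8.png",np.hstack([big(t[255:325,170:240]),big(d[140:210,288:358])]))
m=mask(t,(100,90,40),(125,255,255),(140,220,140,120)); p=cv2.findNonZero(m).reshape(-1,2)
W=np.array([onz("top",q,.072)[:2] for q in p],np.float32); print("deck",len(p),cv2.minAreaRect(W*1000))
def oc(im):
    b=im[...,0].astype(float); w=np.clip(im[...,2].astype(float)-im[...,1]*1.4-5,0,None)
    out=[]
    for x0,x1 in((170,192),(205,228)):
        v=w[262:315,x0:x1]; v=v*(v>15); Y,X=np.mgrid[262:315,x0:x1]; out.append(np.array([(X*v).sum(),(Y*v).sum()])/v.sum())
    return out
for im in(t0,t):
    o=oc(im); P=[onz("top",q,.078)[:2] for q in o]; print(np.round(o,2).tolist(),np.round(P,4).tolist(),np.linalg.norm(P[0]-P[1]).round(4),np.mean(P,0).round(4))
E
```

```text
clock: 18.8
ee_pos: [0.5536, -0.0906, 0.2326]
eef_rot: [0.563, 0.827, 0.0, -0.0]
wrist_force: [-0.6, 0.8, 0.3]
width: 0.801
grasp_force: 0.0
clock: 19.3
ee_pos: [0.5904, -0.1831, 0.2326]
eef_rot: [0.562, 0.827, 0.0, -0.0]
wrist_force: [-0.8, 0.4, -0.2]
width: 0.802
grasp_force: 0.0
deck 1012 ((480.0993957519531, 201.2020263671875), (80.6539306640625, 118.98970794677734), 21.43581771850586)
[[182.11, 297.27], [215.63, 284.41]] [[0.4627, 0.2436], [0.4973, 0.1539]] 0.0962 [0.48   0.1988]
[[181.4, 297.42], [215.21, 284.18]] [[0.4623, 0.2455], [0.498, 0.155]] 0.0973 [0.4801 0.2003]
```

View pics/z8.png

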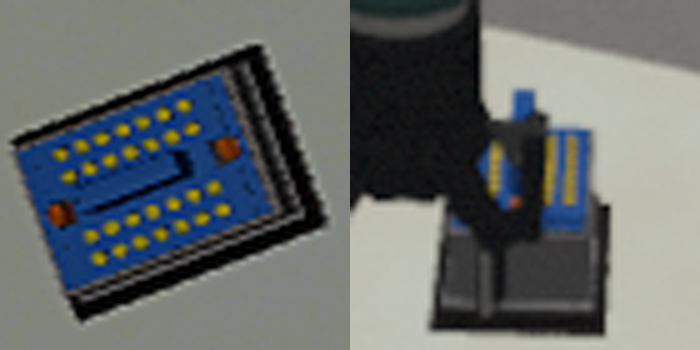

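Both hooks stand upright in their slots, 97.3 mm apart against a nominal 97 mm. The deck lies square and centred on the base, and the arm touches nothing.

```bash
python3 -c "
from cell import manip
print(manip.finish_job())"
```

```text
the job is handed in; nothing more can be done
None
```

I pressed the tip deck home on the rack base, let it go, backed the hand clear and handed the job in. The last pictures show both hooks upright in their slots. The press read at most about 21 N at the wrist (35 N limit), but no judging result came back.

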